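# Vortex a sample vial in touch mode

### The job

Mix the single loose vial on the vortex mixer. First set the mixer to touch mode by sliding the mode slide on its front deck fully to its right-hand end stop (right as you face the mixer's front); then pick up the vial, seat it upright in the rubber cup on top and push it down lightly so that the sprung head gives and switches on. The mixer only runs while it is pressed, so finish while still holding the vial there, upright and under light pressure; do not ram it, do not press the head with the gripper itself, and leave everything else where it is.

Things in the scene. Friction and masses are not known exactly. Their poses are not given: they have to be found in the camera images.
- vortex_mixer: vortex mixer, white on a grey base, immovable, 190 mm deep (x -105 to +85), 130 wide, 119 high to the cup's rim. Origin on the bench; x runs front to back, y to the left as one faces its front. Control deck at the front, 46 mm high (x to -25 mm); behind it a hood 88 mm high carries the dark round rubber cup at x = +40, y = 0. A speed dial (unused) stands out from the hood's face to x = -36
- mode_slide (a joint): position of the mode slide, m: 0 = left end stop (runs all the time), 0.020 = middle (off), 0.040 = right-hand end stop (touch mode, arrow-on-a-bar mark). It slides towards the mixer's -y, stays where it is left and needs about 2 N
- mode_grip (a point): centre of the mode slide's black grip, 12 mm above the deck (59 mm above the bench), at x = -70 mm of the mixer. The grip is a block 22 mm along x, 12 mm along the sliding direction y, its top 20 mm above the deck. Pinch it across 12 mm (fingers closing along the mixer's y) or push its side
- vial_center (a point): centre of the loose sample vial, half-way up: white plastic, screw cap, 25 mm across, 56 mm high, stands upright on the bench, about 32 g; its z axis points up to the cap. Hold it in its upper half with the fingertips at least 16 mm above its bottom: the cup takes the lowest 13 mm
- cup_floor (a point): centre of the rubber cup's flat inner floor, 106 mm above the bench with the head up; x and y axes as the mixer's. The bore is 26.6 mm across at the floor and widens above 4 mm to 38 mm across at the rim, which is 13 mm above the floor; outside the rim 45 mm across
- cup: the black rubber cup on its sprung head (moves only up and down), origin at the centre of its underside, 5 mm below its inner floor. It starts to give at about 1.5 N and needs 0.7 N more per mm, about 5.5 N at the hard stop 6 mm down; the mixer runs once it is 2 mm down. It springs back when released
- sample_vial: the sample vial, origin at the centre of its bottom, z up its axis
- vial_block: bystander: blue translucent vial block, 137 x 137 x 60 mm, full of vials; origin centre of its underside
- pipette: bystander: hand pipette lying down, 254 mm long, 30 wide, at the bench's front
- beaker: bystander: empty plastic beaker, 69 mm across, 83 high
- bench_timer: bystander: small timer, 72 x 66 x 21 mm, behind the work
- marker: bystander: marker pen, 135 mm long, on the right
- tweezers: bystander: tweezers, 129 mm long, on the right

How it is judged (in metres and radians):
On the way, in this order (a step that is already met when the one before it is completed fails the run):
1. the mode slide is at its right-hand end stop (touch mode) while the vial still stands on the bench (value of joint mode_slide above 0.037 m and height (world z) of sample_vial below 0.01 m and z of cup_floor in the frame of vortex_mixer above 0.105 m), for 0.2 s.
2. the vial is picked up in the fingers, its bottom at least 40 mm above the bench (height (world z) of sample_vial above 0.04 m and contact force between the fingers and sample_vial above 1 N), for 0.1 s.
3. the vial is seated in the cup and presses the head down by 2 mm or more (z of cup_floor in the frame of vortex_mixer below 0.104 m and contact force between sample_vial and cup above 2 N and distance between sample_vial and cup_floor below 0.004 m), for 0.2 s.
At the end, for the whole second after the job is handed in: The mode slide is within 3 mm of its right-hand end stop; the vial is still held in the fingers, at rest, its bottom on the cup's floor (within 4 mm of its centre), upright within 7 degrees, pressing the head down at least 2 mm with 2 to 15 N; the gripper itself does not touch the cup (all of step 3 and value of joint mode_slide above 0.037 m and contact force between sample_vial and cup below 15 N and angle between sample_vial's own z axis and vertical below 0.12 rad and contact force between the fingers and sample_vial above 1 N and contact force between each of the arm, the fingers and cup below 0.5 N and linear speed of sample_vial below 0.02 m/s); the arm keeps its last pose, push and grip.
It fails at once if the vial is rammed into the cup (over 25 N) (contact force between sample_vial and cup above 25 N).
It fails at once if the head is pressed by the gripper itself (contact force between any of the fingers, the arm and cup above 3 N).
It fails at once if the vial is knocked over or tipped (angle between sample_vial's own z axis and vertical above 0.6 rad).
It fails at once if another loose thing on the bench (vial block, pipette, beaker, timer, marker or tweezers) is moved by more than 20 mm (distance of any of vial_block, pipette, beaker, bench_timer, marker, tweezers from where it was at the start of the episode above 0.02 m).
It also fails if it takes over 45 s, if anything falls off the work surface, if the arm or the gripper's body presses on something with over 40 N, if the wrist force passes 120 N, or if a joint passes its speed limit or range.

### The arm

A 6-joint arm with a two-finger parallel gripper is mounted at the origin on a cart in front of the work surface, level with it; the furniture and walls round the work are solid. World frame = base frame: x ahead of the robot, y to its left, z up, the work surface at z = 0. Lengths are in mm, angles in degrees, forces in N, time in s.
With the tool pointing down it reaches from about 275 to 725 mm from the base axis. Payload 5.6 kg.
Tool frame: the origin (TCP) lies midway between the tips of the shut fingers; the grasp point (between the pads) lies 19 mm behind it (arm.grip_point_offset is the distance from the TCP to the grasp point, in mm); z points along the fingers, y is the direction in which the jaws open and shut (so a half turn about z gives the same grasp; the last joint's range is limited). The gripper opens to 85 mm and grips with 20 to 120 N. Pads are 22 mm wide; open, the fingers measure 114 mm over their backs; the gripper's body (76 mm by 85 mm) begins 54 mm behind the grasp point. The pads swing forward as they close: fully open they stand 13 mm farther back than shut.
Start: joints at [91.364, 14.616, 6.199, 0, -81.583, -16.306], TCP at [141.792, 531.402, 231.283] pointing down, gripper open.
Joint ranges: [-168.99, 168.99], [-69.2, 112.95], [-62.41, 85.93], [-164.36, 98.24], [-168.68, -3.75], [-174.98, 174.98]. Speed limits (degrees/s): [147.25, 147.25, 180, 180, 180, 180].

### API

Orientations are given as [roll, pitch, yaw] about the fixed x, y, z axes, in that order (R = Rz(yaw) Ry(pitch) Rx(roll)).
In Python, from rig import arm, optics, order gives the robot as it stands. The module is installed in compiled form; this text tells all that it offers. Calls block until the motion is done:
- arm.move_pose(position, orientation): joint-space move of the TCP to a pose.
- arm.move_straight(position, orientation=None, speed=150): straight line of the TCP; orientation=None keeps the orientation; speed is the mean speed in mm/s.
- arm.move_j(angles): joint-space move.
- arm.open_gripper() and arm.clamp(f_grip=None): open the fingers fully, or close them until they stop; f_grip is the grip in N (None keeps the last).
- arm.dwell(seconds).
- arm.ik(position, orientation): joint angles nearest the present ones, or None.
- optics.get_image(name): name is "scene" or "top" or "wrist"; returns (picture, depth): 384x512x3 uint8, red, green, blue; 384x512 float32, mm along the optical axis (not along the pixel's ray), 0 where there is no reading.
- optics.calibration(name): a dict with "fx", "fy", "cx", "cy" (pixels), "R" (3x3) and "t" (3): a world point X has camera coordinates R X + t; the wrist camera has in their place "mount" (4x4, takes a point from camera to tool coordinates, whose origin is the TCP and whose axes are the flange's). Camera axes: x right, y down, z forward; pixel columns grow to the right and rows downward; lengths in mm; the calibration is good to about 2 mm. A picture is of the moment at which its call begins: read the wrist's pose just before it. calibration takes no time and is no camera call.
A pose or a line that the arm cannot do raises arm.MotionError and nothing moves.
- order.job_done(): hands the job in, once; it reports no verdict.
Readings, each from a call of its own:
- arm.current_t(): time.
- arm.current_qpos(): joint angles.
- arm.current_joint_velocities(): joint speeds.
- arm.current_tau(): joint torques, N m.
- arm.current_tcp_pos(): TCP position.
- arm.current_tool_rot(): TCP orientation.
- arm.current_wrist_force(): force on the tool from outside, world axes, zero at the start.
- arm.current_wrist_torque(): the same for the moment, N m.
- arm.current_gripper_width(): finger opening in mm.
Only numpy, scipy, OpenCV 4.12 (cv2) and the standard library are available. Lean on these libraries where they do the work, as an engineer would, in place of code of your own. Each camera call takes 0.05 s, during which the arm holds its last target. There are 200 camera calls.

## Working session

There is one attempt and no reset: what is moved stays moved. The work goes in short steps, each a Python script; the robot and the scene stay as the last script left them, time stands still between calls to the robot, and variables do not carry over. Pictures are saved under pics/ and viewed, about 8 in all and at most 12, crops included, and the job is handed in when it is done.

```bash
mkdir -p pics; cat > h.py <<'E'
import numpy as np, cv2
from rig import arm, optics, order
def cloud(name):
    p=arm.current_tcp_pos(); r=arm.current_tool_rot()
    im,d=optics.get_image(name); c=optics.calibration(name)
    v,u=np.mgrid[:384,:512]
    P=np.stack([(u-c['cx'])/c['fx']*d,(v-c['cy'])/c['fy']*d,d],-1)
    if name=='wrist':
        from scipy.spatial.transform import Rotation as R
        P=P@np.array(c['mount'])[:3,:3].T+np.array(c['mount'])[:3,3]
        W=P@R.from_euler('xyz',r,degrees=True).as_matrix().T+np.array(p)
    else: W=(P-np.array(c['t']))@np.array(c['R'])
    W[d==0]=np.nan
    return im,d,W
def save(n,im): cv2.imwrite('pics/'+n+'.png',cv2.cvtColor(im,cv2.COLOR_RGB2BGR))
E
python3 - <<'E'
from h import *
print(arm.current_t(),arm.current_tool_rot(),arm.current_wrist_force())
a,_,W=cloud('top');b,_,W2=cloud('scene')
np.savez('c0.npz',a=a,W=W,b=b,W2=W2)
save('top',a);save('scene',b)
im=np.concatenate([a,b],0); save('both',cv2.resize(im,(448,600)) if 0 else a)
E
```

```text
0.0 [ 1.79889430e+02 -3.32519295e-03 -1.49468299e+01] [ 0.38480985 -0.82167683  0.03874693]
```

View pics/top.png

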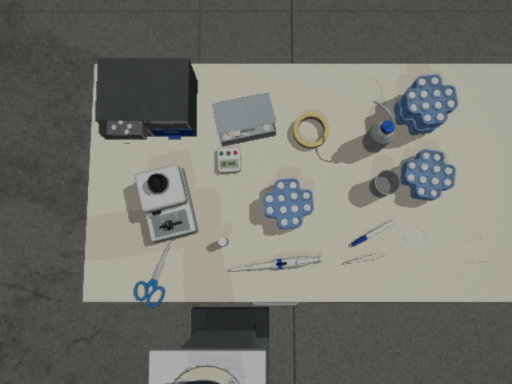

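View pics/scene.png

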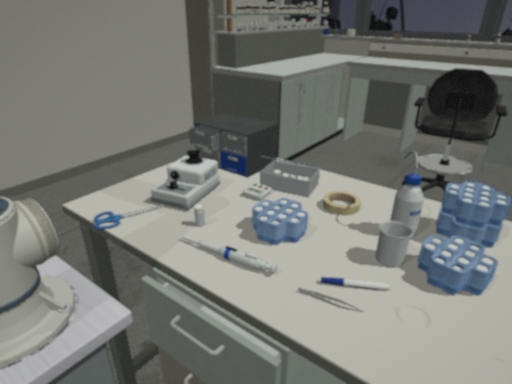

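The top view shows the mixer at about (165,203), with its cup at (158,183) and slide grip at about (170,224). The loose vial is at (223,242), and the scene view agrees. Next I'll measure them.

```bash
python3 - <<'E'
from h import *
z=np.load('c0.npz');a,W=z['a'],z['W']
g=a.mean(-1)
for n,(u,v) in dict(vial=(223,242),cup=(158,183),grip=(170,224),hood=(145,175),deck=(157,233),bench=(240,240)).items(): print(n,W[v,u].round(1),a[v,u])
H=W[...,2]; ok=np.isfinite(H)
reg=np.zeros_like(ok);reg[160:245,130:200]=1
def rep(n,m):
    k,l,s,c=cv2.connectedComponentsWithStats(m.astype(np.uint8)); 
    i=1+np.argmax(s[1:,4]); P=W[l==i]; print(n,s[i],P.mean(0).round(1),np.median(P,0).round(1)); 
    r=cv2.minAreaRect(P[:,:2].astype(np.float32));print(r); print(cv2.boxPoints(r).round(1))
rep('hood+cup',reg&(H>78)); rep('hood',reg&(H>82)&(H<94)); rep('cup',reg&(H>108)); rep('body',reg&(H>35)); rep('deck',reg&(H>40)&(H<50))
reg2=np.zeros_like(ok);reg2[225:255,210:235]=1
rep('vial',reg2&(H>15));rep('vialtop',reg2&(H>50))
save('crop',np.hstack([cv2.resize(a[155:250,125:240],None,fx=5,fy=5,interpolation=cv2.INTER_CUBIC)]))
E
```

```text
vial [441.3 -47.2  56.3] [171 173 172]
cup [593.2 120.  107.8] [27 28 27]
grip [488.8  94.5  66.8] [37 37 38]
hood [618.  160.2  88.3] [171 173 172]
deck [465.8 133.9  45.3] [109 117 114]
bench [448.8 -89.7  -3.1] [171 171 157]
hood+cup [ 135  165   51   49 1793] [581.9 119.6  90.8] [580.8 118.5  88.2]
((579.554931640625, 120.62374877929688), (117.88159942626953, 121.82684326171875), 14.238856315612793)
[[507.4 165.2]
 [537.4  47.1]
 [651.7  76.1]
 [621.7 194.2]]
hood [ 135  165   51   47 1420] [580.4 119.4  87.7] [575.1 115.   87.7]
((583.158935546875, 120.99076080322266), (109.35686492919922, 121.29460144042969), 15.29922103881836)
[[514.4 165.1]
 [546.4  48.1]
 [651.9  76.9]
 [619.9 193.9]]
cup [147 174  17  16 153] [596.9 127.  116.4] [598.9 128.6 116.9]
((595.3215942382812, 124.7724838256836), (42.25102996826172, 40.67713165283203), 85.55509948730469)
[[573.4 105.3]
 [614.  102.1]
 [617.2 144.3]
 [576.7 147.4]]
body [ 135  165   61   77 3312] [546.2 108.5  71.6] [545.6 107.6  83.2]
((546.8587036132812, 112.0474853515625), (186.6989288330078, 126.56381225585938), 13.546060562133789)
[[441.3 151.7]
 [470.9  28.7]
 [652.4  72.4]
 [622.8 195.4]]
deck [ 145  191   51   51 1134] [495.3  97.4  46.1] [495.5  95.2  46.3]
((511.5572509765625, 103.4371337890625), (113.77015686035156, 126.08287811279297), 14.382059097290039)
[[440.8 150.4]
 [472.1  28.2]
 [582.3  56.5]
 [551.  178.6]]
vial [218 237  10   9  72] [443.3 -45.8  52.3] [444.  -46.2  54.6]
((444.096923828125, -44.94428253173828), (22.122865676879883, 22.623811721801758), 3.7636265754699707)
[[432.3 -34.4]
 [433.8 -57. ]
 [455.9 -55.5]
 [454.4 -32.9]]
vialtop [218 237   9   9  60] [442.9 -44.2  55.6] [444.  -44.3  55.3]
((442.56549072265625, -44.555686950683594), (21.502166748046875, 20.89281463623047), 44.08657455444336)
[[427.6 -44.5]
 [442.1 -59.5]
 [457.6 -44.6]
 [443.  -29.6]]
```

View pics/crop.png

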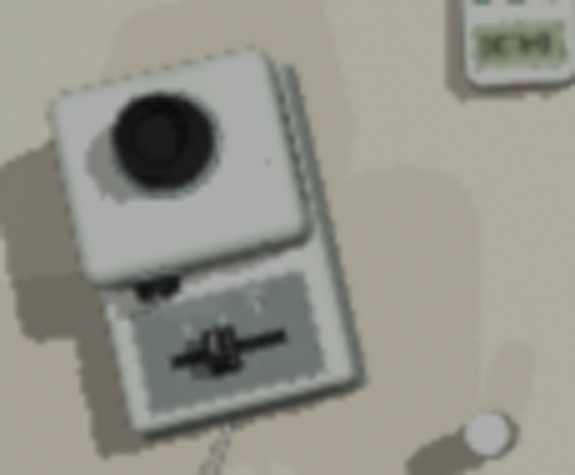

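```bash
python3 - <<'E'
from h import *
arm.move_pose([488.8,97.2,200],[180,0,14.3])
a,d,W=cloud('wrist');np.savez('c1.npz',a=a,W=W)
print(arm.current_t(),arm.current_tcp_pos(),arm.current_wrist_force(), optics.calibration('wrist')['mount'])
save('w1',a)
E
```

```text
2.1583 [488.76481779  97.86742728 200.0056207 ] [ 0.56649948  0.1282134  -0.60015115] [[ 1.70856554e-04 -9.48957068e-01 -3.15405221e-01  8.15412546e+01]
 [ 9.99999696e-01 -7.77387747e-05  7.75596741e-04  9.52793720e-01]
 [-7.60527225e-04 -3.15405258e-01  9.48956767e-01 -1.42138811e+02]
 [ 0.00000000e+00  0.00000000e+00  0.00000000e+00  1.00000000e+00]]
```

View pics/w1.png

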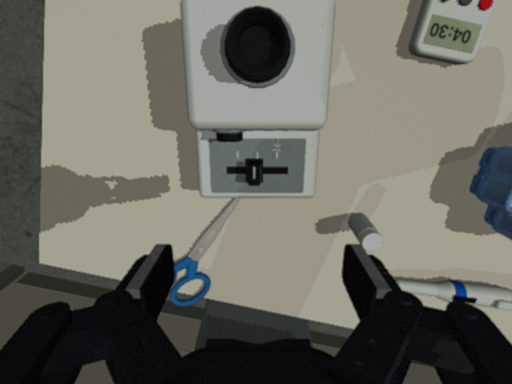

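The wrist view shows the mixer squarely: grip at (255,171), in the middle of its slot, the touch-mode mark to its right at (277,148), cup at (257,46) and vial cap at (370,241).

```bash
python3 - <<'E'
from h import *
z=np.load('c1.npz');a,W=z['a'],z['W'];H=W[...,2]
def rep(n,m,box):
    r=np.zeros(m.shape,bool);u0,u1,v0,v1=box;r[v0:v1,u0:u1]=1;m=m&r
    k,l,s,c=cv2.connectedComponentsWithStats(m.astype(np.uint8)); i=1+np.argmax(s[1:,4]);P=W[l==i]
    R=cv2.minAreaRect(P[:,:2].astype(np.float32));cc=cv2.minEnclosingCircle(P[:,:2].astype(np.float32))
    print(n,s[i],'med',np.median(P,0).round(1),'rect',np.round(R[0],1),np.round(R[1],1),round(R[2],1),'circ',np.round(cc[0],1),round(cc[1],1))
rep('grip',(H>62)&(H<72),(235,300,150,195))
rep('griphi',(H>54)&(H<72),(235,300,150,195))
rep('cup rim',(H>114)&(H<124),(210,305,0,95))
rep('cup floor',(H>100)&(H<109),(232,282,20,70))
rep('deck',(H>42)&(H<50),(190,325,120,205))
rep('hood',(H>83)&(H<92),(175,340,0,140))
rep('vialtop',(H>51)&(H<61),(340,390,205,260))
E
```

```text
grip [247 163  14  23 285] med [492.1 101.9  66.1] rect [491.2 101.6] [21.9 12.7] 13.6 circ [491.3 101.1] 11.6
griphi [247 161  14  25 304] med [493.  102.2  66. ] rect [491.3 101.7] [22.2 12.7] 13.6 circ [491.4 101.5] 11.6
cup rim [ 225    6   64   71 1706] med [601.3 126.2 117.6] rect [598.3 125.4] [43.1 43.4] 2.3 circ [598.4 125.4] 22.1
cup floor [ 238   23   38   42 1183] med [599.1 125.6 105.6] rect [598.5 125.4] [26.5 26.3] 69.1 circ [598.4 125.4] 13.6
deck [ 196  129  123   69 7236] med [498.7  95.5  45.9] rect [496.5  99.7] [ 73.3 124. ] 14.4 circ [497.4  99.8] 70.6
hood [  181     0   153   129 14591] med [580.2 117.7  87.3] rect [584.3 121.8] [ 96.6 117.9] 14.3 circ [586.  121.9] 74.3
vialtop [360 231  23  21 362] med [447.1 -42.4  54.6] rect [446.7 -42.9] [23.9 22.4] 58.0 circ [445.9 -43. ] 12.5
```

```bash
python3 - <<'E'
from h import *
ey=np.array([-.247,.969,0]); p=np.array([491.3,101.6,53.]); o=[180,0,14.3]
arm.move_straight(p+[0,0,20],o,speed=200); arm.move_straight(p,o,speed=80)
print(arm.current_t(),arm.current_wrist_force())
arm.clamp(20); print(arm.current_gripper_width(),arm.current_wrist_force(),arm.current_tcp_pos())
for s in [19,20.5,22,23,24,25,26,27]:
    arm.move_straight(p-ey*s,o,speed=40); f=np.array(arm.current_wrist_force()); print(s,f.round(1),round(f@ey,1))
    if abs(f@ey)>12: break
print(arm.current_gripper_width(),arm.current_t())
arm.open_gripper()
arm.move_straight(p-ey*s+[0,0,60],o,speed=200)
arm.move_pose([446.5,-42.9,150],[180,0,14.3])
a,d,W=cloud('wrist');np.savez('c2.npz',a=a,W=W);save('w2',a);print(arm.current_t(),arm.current_tcp_pos(),arm.current_tool_rot(),arm.current_wrist_force())
E
```

```text
3.3417 [ 1.10953939  0.34286237 -0.51589139]
11.49668976813908 [-0.45996895  0.33947319  1.87531418] [491.3527487  101.64631839  53.17426447]
19 [-0.8 -1.7  3.8] -1.4
20.5 [-1.2 -1.3  4.6] -1.0
22 [-2.3 -0.6  5.3] -0.0
23 [-2.7  2.4  6. ] 3.0
24 [-5.5  5.5  7.2] 6.7
25 [-6.3  9.8  7.9] 11.0
26 [-8.5 14.2  9. ] 15.9
11.392686915909128 6.125
7.9333 [446.08804593 -43.0063764  149.31087063] [-1.79985756e+02  7.77322414e-02  1.42746183e+01] [-0.40658526  0.20126216 -0.62071739]
```

View pics/w2.png

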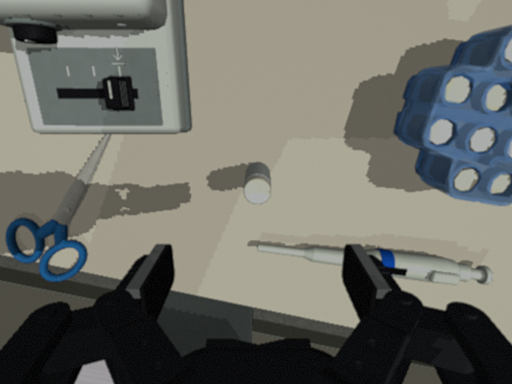

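The slide now sits under the touch mark at (119,93), against its stop. The vial cap is at (257,190) between the open fingers, clear of its neighbours. I'll refine its position and pick it up.

```bash
python3 - <<'E'
from h import *
z=np.load('c2.npz');W=z['W'];H=W[...,2]
m=np.zeros(H.shape,bool);m[155:212,235:282]=1;m&=(H>51)&(H<61);P=W[m]
c,r=cv2.minEnclosingCircle(P[:,:2].astype(np.float32));print(c,r,np.median(P,0))
assert 11<r<14.5 and np.hypot(c[0]-446.5,c[1]+42.9)<6
o=[180,0,14.3]; p=np.array([c[0],c[1],25.])
arm.move_straight(p+[0,0,70],o,speed=200); arm.move_straight(p,o,speed=100)
arm.clamp(40); print(arm.current_gripper_width(),arm.current_tcp_pos(),arm.current_wrist_force())
arm.move_straight(p+[0,0,145],o,speed=120); arm.dwell(.2)
print(arm.current_t(),arm.current_gripper_width(),arm.current_tcp_pos(),arm.current_wrist_force())
a,d,W=cloud('wrist');np.savez('c3.npz',a=a,W=W);save('w3',a)
E
```

```text
(445.9642333984375, -43.59123229980469) 11.966565132141113 [446.65203616 -43.65569406  54.58465474]
22.501789690622083 [446.12695785 -43.55045181  25.28835997] [-1.21931697  0.47562502  3.81867024]
11.3583 22.779529928477483 [445.73947026 -43.61955689 169.54471956] [-0.53132206 -0.71946121 -0.40863672]
```

View pics/w3.png

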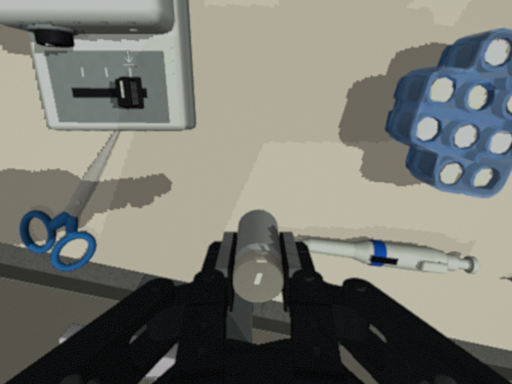

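The vial is in the fingers and looks upright: cap at (258,280), bottom towards (258,215). I'll check its offset and tilt from the depth data.

```bash
python3 - <<'E'
from h import *
z=np.load('c3.npz');W=z['W']
t=np.array([445.74,-43.62,0]);th=np.radians(14.3);R=np.array([[np.cos(th),np.sin(th),0],[-np.sin(th),np.cos(th),0],[0,0,1]])
L=(W-t)@R.T
m=np.zeros(W.shape[:2],bool);m[205:305,228:290]=1
for a,b in [(140,150),(150,160),(160,170),(170,180),(180,190),(190,196),(196,206)]:
    P=L[m&(L[...,2]>a)&(L[...,2]<b)&(abs(L[...,0])<20)&(abs(L[...,1])<14)]
    if len(P): print(a,b,len(P),'xmax',np.percentile(P[:,0],[2,97]).round(1),'y',np.percentile(P[:,1],[2,50,98]).round(1),'z',np.median(P[:,2]).round(1), P[:,2].min().round(1))
E
```

```text
140 150 94 xmax [ 4.6 13.3] y [-12.2  -0.   10.9] z 148.2 145.5
150 160 283 xmax [ 4.9 13.2] y [-12.   -0.6  10.5] z 155.2 150.1
160 170 333 xmax [ 5.1 12.9] y [-11.9  -0.6  10.2] z 165.1 160.0
170 180 488 xmax [ 5.4 12.6] y [-13.3  -0.1  13.3] z 175.3 170.0
180 190 741 xmax [ 4.1 12.3] y [-13.2  -0.7  12.7] z 185.9 180.0
190 196 352 xmax [ 3.4 12. ] y [-13.5  -0.2  12.4] z 193.6 190.0
196 206 2249 xmax [-10.2  11.6] y [-12.7  -0.7  11. ] z 198.9 196.0
```

```bash
python3 - <<'E'
from h import *
o=[180,0,14.3]; p=np.array([597.8,125.8,175.])
arm.move_straight([520,60,185],o,speed=200)
arm.move_straight(p,o,speed=150); arm.dwell(.3)
f0=np.mean([arm.current_wrist_force() for _ in range(5)],0)
a,d,W=cloud('wrist');save('w4',a);np.savez('c4.npz',a=a,W=W)
p[2]=142; arm.move_straight(p,o,speed=60); arm.dwell(.2)
for z in np.arange(140,124,-1.):
    p[2]=z; arm.move_straight(p,o,speed=20); arm.dwell(.1)
    f=np.array(arm.current_wrist_force())-f0; print(z,np.round(arm.current_tcp_pos(),1),f.round(1))
    if f[2]>2.2 or np.hypot(f[0],f[1])>5: break
print(arm.current_t(),arm.current_gripper_width(),f0)
a,d,W=cloud('wrist');save('w5',a);np.savez('c5.npz',a=a,W=W)
E
```

```text
140.0 [597.8 125.8 140. ] [-0.9  1.1 -0.1]
139.0 [597.8 125.8 139. ] [-0.2  0.   0.2]
138.0 [597.8 125.8 138. ] [-0.8  0.7 -0.2]
137.0 [597.8 125.8 137. ] [-0.   0.9  0.5]
136.0 [597.8 125.8 136. ] [-0.5  0.3  0.6]
135.0 [597.8 125.8 135. ] [-0.5  0.6 -0.2]
134.0 [597.8 125.8 134. ] [-1.4 -0.4 -0.4]
133.0 [597.8 125.8 133. ] [-0.1  1.5  0.2]
132.0 [597.8 125.8 132. ] [-0.9 -0.  -0.3]
131.0 [598.  125.8 131.3] [-0.   1.2  1.9]
130.0 [597.9 125.8 130.2] [-0.1  0.8  2.2]
129.0 [597.9 125.8 129.1] [-0.7  1.4  2.3]
18.4833 22.635931117836396 [ 0.50518484 -0.56979128 -0.26990145]
```

View pics/w5.png

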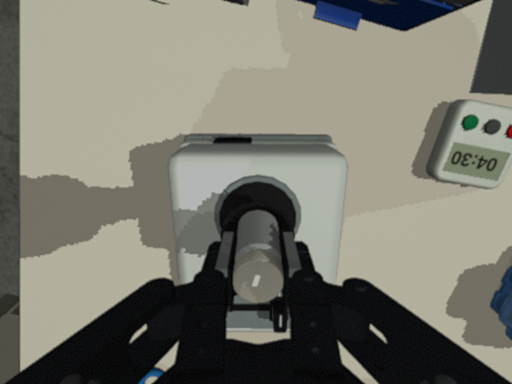

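The vial stands centred in the cup ring at (258,215). Contact came at TCP z≈131.3, so the bottom is at about 106 mm, which is the floor, with no side load. I'll press to about 4 mm down and check.

```bash
python3 - <<'E'
from h import *
f0=np.array([.5,-.57,-.27])
o=[180,0,14.3]
for z in (128,127.2):
    arm.move_straight([597.8,125.8,z],o,speed=15)
    arm.dwell(.4); F=[]
    for _ in range(8): F.append(np.array(arm.current_wrist_force())-f0); arm.dwell(.03)
    print(z,np.round(arm.current_tcp_pos(),2),np.mean(F,0).round(2),arm.current_gripper_width())
a,d,W=cloud('wrist');save('w6',a)
H=W[...,2];m=np.zeros(H.shape,bool);m[170:240,210:305]=1
P=W[m&(H>108)&(H<121)&(np.abs(np.hypot(W[...,0]-598.4,W[...,1]-125.4)-20.7)<1.5)];print('rim z',np.median(P[:,2]),len(P))
W5=np.load('c4.npz')['W'];P=W5[(W5[...,2]>108)&(W5[...,2]<122)&(np.abs(np.hypot(W5[...,0]-598.4,W5[...,1]-125.4)-20.7)<1.5)];print('rim z before',np.median(P[:,2]),len(P))
m[:]=0;m[240:305,225:290]=1;P=W[m&(H>150)&(H<170)&(np.hypot(W[...,0]-597.8,W[...,1]-125.8)<14)];print('cap z',np.median(P,0),len(P))
print(arm.current_t())
E
```

```text
128 [597.88 125.83 128.04] [0.32 0.77 3.26] 22.457619142346406
127.2 [597.84 125.83 127.23] [0.14 0.6  4.07] 22.317883220671714
rim z 114.32058886825446 447
rim z before 118.39726328398956 441
cap z [599.74206645 125.7984633  156.58846794] 2519
20.4167
```

Everything agrees: the rim has dropped 4.1 mm and the push is 4.1 N, as expected for that depth. The vial has not slipped. I'm handing in.

```bash
python3 -c "
from h import *
order.job_done(); print(arm.current_t(),arm.current_wrist_force(),arm.current_gripper_width(),arm.current_tcp_pos())"
```

```text
the job is handed in; nothing more can be done
the job is handed in; nothing more can be done
```

I handed the job in at about 20 s of the 45 s. The mixer is in touch mode and the arm is holding the vial pressed down in the cup. The hand-in reported no verdict, and readings were refused afterwards, so nothing confirms the last second.

- **Mode slide:** I pinched the grip and slid it right until the end stop pushed back with about 16 N. The wrist picture then showed it under the touch mark.
- **Vial:** I gripped it at 40 N, with the fingertips about 25 mm above its bottom. It touched the cup at a bottom height of about 106 mm, which is the cup floor, with only about 1 N of side load.
- **Last check before handing in:**
  - The cup rim had dropped 4.1 mm, and the push was 4.1 N, as expected at that depth.
  - The grip was steady at 22.3 mm.
  - The vial had shown about 1.5° of tilt in the fingers after the pick-up; I did not remeasure it in the cup.

Two readings disagreed. The top and wrist cameras differed by about 3 mm in x, so I used the wrist camera for both vial and cup so that the offset would cancel. The finger width on the vial read 22.3–22.8 mm against its stated 25 mm, but the hold did not slip.

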